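Put the axle-nut sockets back on their rail in order of size

TASK

Put the four loose sockets back on the pegs of the socket rail in order of size: the smallest on the peg next to the round hanging eye, the largest at the far end. Push each one right down over its peg so that it stands upright on its clip, and do not knock or shift the glass measuring cylinder.

Things in the scene. Friction and masses are not known exactly. Their poses are not given: they have to be found in the camera images.
- socket_24: bright steel socket for 24 mm nuts, standing with its hexagon opening up: 51 mm high, outside diameter 38 mm (straight cylinder), hexagon 24 mm; from the underside to 26 mm up a 19 mm square hole. Origin: centre of the underside; z up the axis. About 0.26 kg, give or take a fifth.
- socket_30: bright steel socket for 30 mm nuts, standing with its hexagon opening up: 54 mm high, outside diameter 45 mm (this width from 29 mm up, foot 42 mm wide up to 24 mm, cone between), hexagon 30 mm; from the underside to 26 mm up a 19 mm square hole. Origin: centre of the underside; z up the axis. About 0.36 kg, give or take a fifth.
- socket_36: bright steel socket for 36 mm nuts, standing with its hexagon opening up: 58 mm high, outside diameter 53 mm (this width from 29 mm up, foot 44 mm wide up to 24 mm, cone between), hexagon 36 mm; from the underside to 26 mm up a 19 mm square hole. Origin: centre of the underside; z up the axis. About 0.48 kg, give or take a fifth.
- socket_41: bright steel socket for 41 mm nuts, standing with its hexagon opening up: 63 mm high, outside diameter 60 mm (this width from 29 mm up, foot 48 mm wide up to 24 mm, cone between), hexagon 41 mm; from the underside to 26 mm up a 19 mm square hole. Origin: centre of the underside; z up the axis. About 0.62 kg, give or take a fifth.
- clip_a: one of four identical black peg clips on the rail, fixed, 68 to 88 mm apart; letters say nothing of their order. Base plate 34 x 36 mm, 6 mm thick; upright peg in its middle 8 mm thick, tapering above 18 mm to 4 mm at the tip, 32 mm above the origin. Origin: plate's underside centre, 14 mm above the bench (a seated socket's underside is 6 mm above it). x across the rail, y along it
- clip_b: one of four identical black peg clips on the rail, fixed, 68 to 88 mm apart; letters say nothing of their order. Base plate 34 x 36 mm, 6 mm thick; upright peg in its middle 8 mm thick, tapering above 18 mm to 4 mm at the tip, 32 mm above the origin. Origin: plate's underside centre, 14 mm above the bench (a seated socket's underside is 6 mm above it). x across the rail, y along it
- clip_c: one of four identical black peg clips on the rail, fixed, 68 to 88 mm apart; letters say nothing of their order. Base plate 34 x 36 mm, 6 mm thick; upright peg in its middle 8 mm thick, tapering above 18 mm to 4 mm at the tip, 32 mm above the origin. Origin: plate's underside centre, 14 mm above the bench (a seated socket's underside is 6 mm above it). x across the rail, y along it
- clip_d: one of four identical black peg clips on the rail, fixed, 68 to 88 mm apart; letters say nothing of their order. Base plate 34 x 36 mm, 6 mm thick; upright peg in its middle 8 mm thick, tapering above 18 mm to 4 mm at the tip, 32 mm above the origin. Origin: plate's underside centre, 14 mm above the bench (a seated socket's underside is 6 mm above it). x across the rail, y along it
- eye: black ring, 48 mm outside, 26 mm hole, 14 mm high, at one end of the rail; the other end has a plain square block. Rail: grey bar, 294 x 44 mm, 14 mm high, fixed flat on the bench. Origin: ring centre at bench level, on the rail's middle line, 54 mm (+-5) from the nearest clip. x across the rail, y along it (rail may lie to +y or -y), z up
- measuring_cylinder: loose bystander beyond one end of the rail: glass measuring cylinder 200 mm high, tube 33 mm, white foot 68 mm across. Origin: underside centre, z up. Unlisted bystanders: a white and red carton 78 mm square, 85 mm high beyond the other end; a yellow pleated filter 50 mm across, 45 mm high, among the sockets
Not all that is in view belongs to the job. What is shaped like the socket_30 but red is not meant. What is shaped like the eye but purple is not meant.

How it is judged:
By the outcome, as a careful person would: the job done as asked, in the order asked, and still so for the second after the job is handed in, with the robot touching nothing.
It also fails if it takes over 106 s, if anything falls off the work surface, if the arm or the gripper's body presses on something with over 40 N, if the wrist force passes 120 N, or if a joint passes its speed limit or range.

ROBOT

A 6-joint arm with a two-finger parallel gripper is mounted at the origin on the work surface. World frame = base frame: x ahead of the robot, y to its left, z up, the work surface at z = 0. Lengths are in m, angles in rad, forces in N, time in s.
With the tool pointing down it reaches from about 0.35 to 0.775 m from the base axis. Payload 5.5 kg.
Tool frame: the origin (TCP) lies at the very end of the fingers, on their centre line; the grasp point (between the pads) lies 19 mm behind it; z points along the fingers, y is the line along which they close (so a half turn about z gives the same grasp; the last joint's range is limited). The gripper opens to 85 mm and grips with 20 to 120 N. Pads are 22 mm wide; open, the fingers measure 114 mm over their backs; the gripper's body (76 mm by 85 mm) begins 54 mm behind the grasp point. The pads swing forward as they close: fully open they stand 13 mm farther back than shut.
Start: joints at [-1.351, 0.313, 0.046, 1.304, 0, 1.431], TCP at [0.202, -0.538, 0.197] pointing down, gripper open.
Joint ranges: [-2.76, 2.76], [-0.86, 1.69], [-1.03, 1.26], [-2.2, 2.34], [-1.47, 1.5], [-3.14, 3.14]. Speed limits (rad/s): [2.57, 2.57, 3.14, 3.14, 3.14, 3.14].

INTERFACE

Orientations are given as a unit quaternion [w, x, y, z].
In Python, from workcell import env, viewer, nets gives the robot as it stands. The module is installed in compiled form; this text tells all that it offers.
- The arm moves only by the shell command python3 -m creep 'ROWS' [OPENING] [FORCE]. ROWS is a JSON list of rows, 1 to 8 of them, each of 6 numbers: dx, dy, dz in m, then a rotation vector rx, ry, rz in rad; each row is the pose to reach, as a shift and turn from the pose commanded when the command began, along the tool's axes at that moment; what a row does not reach only later rows make up. A row lasts 1/8 s, in which the tool goes at most 0.0625 m and 0.188 rad, less where a joint would pass 70% of its speed; a pose out of reach is approached as far as the arm can. OPENING is the finger opening in m, set as the command begins (- or left out keeps the last). The fingers move at their own pace and stop on an object; FORCE is the grip in N (left out, the last holds). Time passes only in rows, so rows that do not move let the fingers close. It prints the time, the measured TCP pose, the force, the opening and the grip force at its end.
- env.get_state(): the state, without advancing time (a new reading comes with each control period).
- viewer.read_camera(name): name is "side" or "top" or "wrist"; returns a dict with "image" (384x512x3 uint8, red, green, blue), "K" (3x3 intrinsics, pixels), "R" (3x3) and "t" (3): a world point X has camera coordinates R X + t. Camera axes: x right, y down, z forward; pixel columns grow to the right and rows downward; lengths in m; the calibration is good to about 2 mm. The wrist camera is an equidistant fisheye: a pixel r from the principal point sees the ray r / f radians off the axis. A picture is of the moment at which its call begins. There is no depth.
- env.hand_in(): hands the job in; it is judged then, once.
Trained networks look in a picture, given as the dict that the camera call returned (one of the last four; its "shot" number tells which), for a name from the list of things; names that differ only in an ending like _2 or _b are one class to them, and where a whole thing is asked for, a point or a joint stands for the part that bears it (a point fixed in the world has none). Each returns a list of dicts, best first, with "confidence" (0 to 1); they miss things now and then, are a little off and sometimes report something else, mostly with a low value. They report only what shows in the picture. A call takes as long as a camera call. They do not tell look-alikes from the thing itself.
- nets.outline_of(label, picture): "region" (384x512 bool, what is visible of it) and "box" ([left, top, right, bottom] in pixels, round what is visible of it).
The state is a dict: "clock": time; "joint_pos": joint angles; "qvel": joint speeds; "tau": joint torques, N m; "tcp_pos": TCP position; "orientation": TCP orientation; "wrist_force": force on the tool from outside, world axes, zero at the start; "ft_torque": the same for the moment, N m; "finger_gap": finger opening in m; "grip_force": force on a finger pad.
Only numpy, scipy, OpenCV 4.12 (cv2) and the standard library are available. Lean on these libraries where they do the work, as an engineer would, in place of code of your own. Each camera call takes 0.05 s, during which the arm holds its last target. There are 200 camera calls.

## Working session

There is one attempt and no reset: what is moved stays moved. The work goes in short steps, Python scripts to look and compute and a shell command to move; the robot and the scene stay as the last step left them, time stands still between calls to the robot, and variables do not carry over. Pictures are saved under pics/ and viewed, at most 14 in all, crops included, and the job is handed in when it is done.

```bash
mkdir -p pics
python3 - <<'E'
from workcell import env,viewer,nets
import cv2,numpy as np
for n in ["top","side"]:
    p=viewer.read_camera(n)
    cv2.imwrite(f"pics/{n}0.png",p["image"][:,:,::-1])
    print(n,p["K"].tolist(),p["R"].round(4).tolist(),p["t"].round(4).tolist())
    for l in ["socket_24","socket_30","socket_36","socket_41","clip_a","eye","measuring_cylinder"]:
        print(l,[(np.round(d["confidence"],2),np.round(d["box"]).tolist()) for d in nets.outline_of(l,p)[:6]])
print(env.get_state())
E
```

```text
top [[404.51257305969057, 0.0, 253.62029490392817], [0.0, 404.51257305969057, 192.09910580641042], [0.0, 0.0, 1.0]] [[0.0051, -1.0, -0.0062], [-0.9931, -0.0043, -0.1174], [0.1174, 0.0068, -0.9931]] [-0.007, 0.5575, 0.9272]
socket_24 [(np.float64(0.81), [280.0, 218.0, 308.0, 245.0]), (np.float64(0.64), [189.0, 226.0, 208.0, 237.0]), (np.float64(0.57), [363.0, 236.0, 380.0, 258.0]), (np.float64(0.56), [325.0, 208.0, 350.0, 224.0])]
socket_30 [(np.float64(0.81), [280.0, 218.0, 308.0, 245.0]), (np.float64(0.64), [189.0, 226.0, 208.0, 237.0]), (np.float64(0.57), [363.0, 236.0, 380.0, 258.0]), (np.float64(0.56), [325.0, 208.0, 350.0, 224.0])]
socket_36 [(np.float64(0.81), [280.0, 218.0, 308.0, 245.0]), (np.float64(0.64), [189.0, 226.0, 208.0, 237.0]), (np.float64(0.57), [363.0, 236.0, 380.0, 258.0]), (np.float64(0.56), [325.0, 208.0, 350.0, 224.0])]
socket_41 [(np.float64(0.81), [280.0, 218.0, 308.0, 245.0]), (np.float64(0.64), [189.0, 226.0, 208.0, 237.0]), (np.float64(0.57), [363.0, 236.0, 380.0, 258.0]), (np.float64(0.56), [325.0, 208.0, 350.0, 224.0])]
clip_a [(np.float64(0.72), [215.0
[... 1703 characters left out ...]
'clock': 0.8, 'joint_pos': array([-1.35064105e+00,  3.13159703e-01,  4.60934413e-02,  1.30357835e+00,
       -1.25353451e-05,  1.43120883e+00]), 'qvel': array([-0.00011314,  0.00053583,  0.00184084,  0.00137088,  0.00012944,
        0.00134476]), 'tau': array([-1.07026961e-03, -4.80390143e+01,  2.98794365e+01, -2.34115287e-04,
       -1.80778934e-04, -2.08087052e-06]), 'tcp_pos': array([ 0.20242439, -0.53824596,  0.19714344]), 'orientation': array([ 7.60510174e-05,  9.83866708e-01,  1.78903035e-01, -3.20747238e-06]), 'wrist_force': array([-0.71466709, -0.47541344, -0.46363285]), 'ft_torque': array([ 0.0090708 ,  0.03571564, -0.01636147]), 'grip_force': 0.0, 'finger_gap': 0.08534949499379069}
```

Run:
```python
import cv2
a=cv2.imread("pics/top0.png")[110:290,150:410]
cv2.imwrite("pics/topc.png",cv2.resize(a,None,fx=3,fy=3,interpolation=cv2.INTER_CUBIC))
a=cv2.imread("pics/side0.png")[130:350,160:320]
cv2.imwrite("pics/sidec.png",cv2.resize(a,None,fx=2.7,fy=2.7,interpolation=cv2.INTER_CUBIC))
```

```text
(no output)
```

View pics/topc.png

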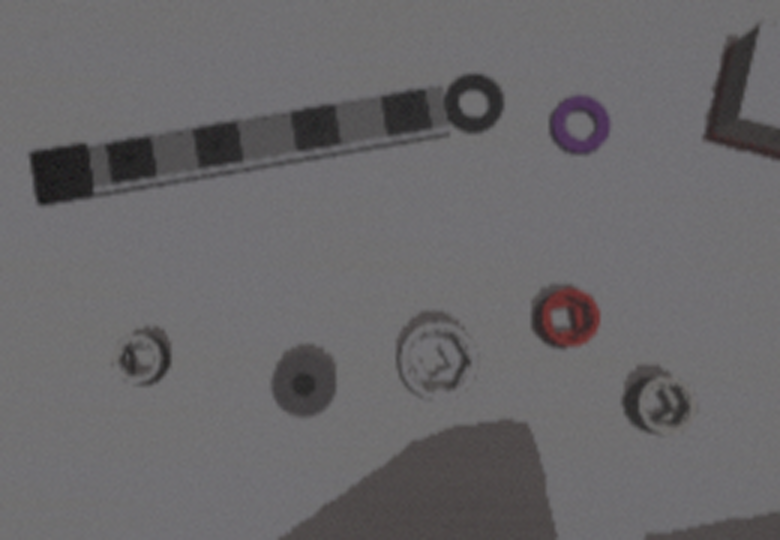

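View pics/sidec.png

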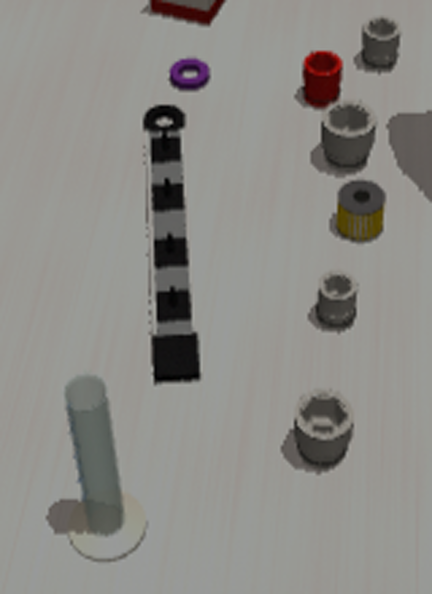

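The crops show the black eye next to the right-hand clip (top view, about px 308,144), with a purple decoy at (341,152). Steel sockets are at top px (198,229), (295,229) and (370,244), with a red decoy at (338,215) and the filter at (251,236). In the side view a fourth, large socket stands nearest the camera at (279,288), left of the top crop. The measuring cylinder is at the block end.

```bash
cat > h.py <<'E'
import numpy as np,cv2
from scipy.optimize import least_squares
from workcell import env,viewer,nets
SZ={"socket_24":(.051,[(0,.038),(.051,.038)]),"socket_30":(.054,[(0,.042),(.024,.042),(.029,.045),(.054,.045)]),
"socket_36":(.058,[(0,.044),(.024,.044),(.029,.053),(.058,.053)]),"socket_41":(.063,[(0,.048),(.024,.048),(.029,.060),(.063,.060)])}
def proj(p,X):
    c=np.atleast_2d(X)@p["R"].T+p["t"]; K=p["K"]
    if p.get("fish"):
        r=np.hypot(c[:,0],c[:,1]); th=np.arctan2(r,c[:,2]); s=np.where(r>1e-9,th/np.maximum(r,1e-9),1)
        return np.c_[K[0,0]*c[:,0]*s+K[0,2],K[1,1]*c[:,1]*s+K[1,2]]
    q=c@K.T; return q[:,:2]/q[:,2:]
def ray(p,uv):
    K=p["K"]; m=(np.array(uv)-K[:2,2])/[K[0,0],K[1,1]]
    if p.get("fish"):
        r=np.hypot(*m)+1e-12; d=np.r_[m/r*np.sin(r),np.cos(r)]
    else: d=np.r_[m,1.]
    return -p["R"].T@p["t"],p["R"].T@d
def onz(p,uv,z):
    o,d=ray(p,uv); return o+d*(z-o[2])/d[2]
def cam(n):
    p=viewer.read_camera(n)
    if n=="wrist": p["fish"]=True
    return p
def pts(cls,x,y):
    a=np.linspace(0,2*np.pi,60,endpoint=False)
    return np.vstack([np.c_[x+d/2*np.cos(a),y+d/2*np.sin(a),np.full(60,z)] for z,d in SZ[cls][1]])
def mbox(p,cls,x,y):
    q=proj(p,pts(cls,x,y)); return np.r_[q.min(0),q.max(0)]
def fitbox(obs,cls,x0):
    r=least_squares(lambda v:np.concatenate([mbox(p,cls,*v)-b for p,b in obs]),x0)
    return r.x,np.sqrt(np.mean(r.fun**2))
E
python3 - <<'E'
from h import *
for n in ["top","side"]:
    p=cam(n); print(n,"cam at",(-p["R"].T@p["t"]).round(3))
    for d in nets.outline_of("socket_24",p):
        b=np.array(d["box"],float)+[0,0,1,1]; c=(b[:2]+b[2:])/2
        g=onz(p,c,.03)[:2]
        print(round(d["confidence"],2),b.round(),g.round(3),[(k[-2:],f[0].round(4).tolist(),round(f[1],2)) for k in SZ for f in [fitbox([(p,b)],k,g)]])
    for l in ["clip_a","eye"]:
        for d in nets.outline_of(l,p):
            v,u=np.nonzero(d["region"]); print(l,round(d["confidence"],2),len(u),u.mean().round(1),v.mean().round(1),onz(p,(u.mean()+.5,v.mean()+.5),.02 if l!="eye" else .014).round(4))
    if n=="top": cv2.imwrite("pics/top1.png",p["image"][:,:,::-1])
E
```

```text
top cam at [ 0.445 -0.011  0.986]
0.94 [279. 220. 309. 249.] [ 0.458 -0.1  ] [('24', [0.4575, -0.1002], np.float64(6.14)), ('30', [0.4575, -0.0992], np.float64(4.74)), ('36', [0.4575, -0.0984], np.float64(2.98)), ('41', [0.4575, -0.098], np.float64(1.35))]
0.93 [361. 234. 385. 258.] [ 0.432 -0.284] [('24', [0.4327, -0.2843], np.float64(2.39)), ('30', [0.4327, -0.2829], np.float64(1.34)), ('36', [0.4328, -0.2806], np.float64(1.46)), ('41', [0.433, -0.2788], np.float64(2.81))]
0.69 [324. 206. 351. 224.] [ 0.504 -0.204] [('24', [0.5034, -0.204], np.float64(2.28)), ('30', [0.5026, -0.2027], np.float64(1.43)), ('36', [0.5024, -0.2006], np.float64(1.86)), ('41', [0.502, -0.1997], np.float64(3.04))]
0.56 [191. 224. 209. 237.] [0.466 0.122] [('24', [0.4659, 0.1216], np.float64(1.04)), ('30', [0.4659, 0.1205], np.float64(2.34)), ('36', [0.4659, 0.1192], np.float64(3.96)), ('41', [0.4659, 0.1186], np.float64(5.57))]
clip_a 0.65 175 254.5 152.3 [ 0.6555 -0.0072  0.02  ]
clip_a 0.62 180 221.9 158.4 [0.64   0.0719 0.02  ]
clip_a 0.57 208 284.8 147.3 [ 0.668  -0.0809  0.02  ]
clip_a 0.53 184 193.1
[... 766 characters left out ...]
(2.92)), ('41', [0.4696, 0.1435], np.float64(4.34))]
0.58 [269. 148. 290. 170.] [ 0.503 -0.201] [('24', [0.503, -0.2055], np.float64(2.95)), ('30', [0.5034, -0.203], np.float64(2.07)), ('36', [0.5033, -0.1994], np.float64(1.17)), ('41', [0.5033, -0.196], np.float64(1.25))]
0.57 [295. 135. 310. 158.] [ 0.431 -0.272] [('24', [0.4308, -0.2774], np.float64(1.4)), ('30', [0.4317, -0.2748], np.float64(0.57)), ('36', [0.4319, -0.2711], np.float64(0.82)), ('41', [0.4321, -0.2675], np.float64(1.89))]
clip_a 0.53 108 223.4 223.2 [0.6412 0.0782 0.02  ]
clip_a 0.53 111 224.4 242.6 [0.629  0.1469 0.02  ]
eye 0.65 113 229.7 157.0 [ 0.6617 -0.2127  0.014 ]
eye 0.47 154 220.6 174.1 [ 0.6792 -0.1289  0.014 ]
```

View pics/top1.png

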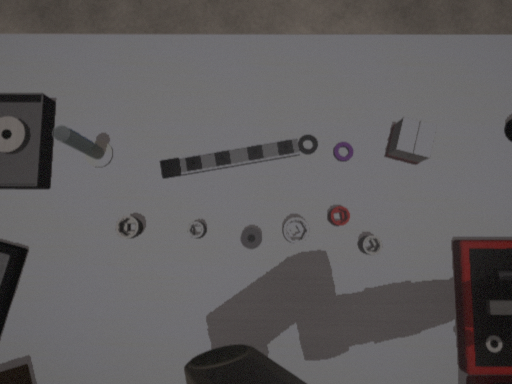

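Assignment of the steel sockets by fitted size: 24 at about (.467,.13), top px (198,229). 30 at (.432,-.279), top px (372,245). 36 at (.473,.292), top px (130,226). 41 at (.458,-.099), top px (295,230).
Look-alikes: red socket (338,215) instead of the 30, purple ring (343,152) instead of the eye (307,144), and the filter (251,237).
I'll go to a survey pose above the middle.

```bash
python3 -m creep '[[0.515,-0.381,-0.1,0,0,-1.393],[0.515,-0.381,-0.1,0,0,-1.393],[0.515,-0.381,-0.1,0,0,-1.393],[0.515,-0.381,-0.1,0,0,-1.393],[0.515,-0.381,-0.1,0,0,-1.393],[0.515,-0.381,-0.1,0,0,-1.393],[0.515,-0.381,-0.1,0,0,-1.393],[0.515,-0.381,-0.1,0,0,-1.393]]' 0.085
python3 - <<'E'
from workcell import env
s=env.get_state(); print(s["tcp_pos"],s["orientation"],s["joint_pos"],s["clock"])
from scipy.spatial.transform import Rotation as R
q=s["orientation"]; print(R.from_quat([*q[1:],q[0]]).as_matrix().round(3))
E
```

```text
clock: 2.2
tcp_pos: [0.4717, -0.1216, 0.2749]
orientation: [0.001, 0.639, 0.77, 0.0]
wrist_force: [0.7, -0.9, -0.4]
finger_gap: 0.085
grip_force: 0.0
[ 0.47165408 -0.12160001  0.27486134] [5.95086713e-04 6.38608788e-01 7.69531321e-01 8.44706849e-05] [-4.17201776e-01  1.28910682e-01 -3.20829053e-04  1.44037357e+00
 -1.61175137e-04  9.68176503e-01] 2.2
[[-0.184  0.983  0.001]
 [ 0.983  0.184 -0.001]
 [-0.001  0.001 -1.   ]]
```

```bash
python3 -m creep '[[0.05,0.05,-0.02,0,0,0],[0.1,0.1,-0.02,0,0,0],[0.1,0.1,-0.02,0,0,0],[0.1,0.1,-0.02,0,0,0]]'
python3 - <<'E'
from h import *
ps=[cam(n) for n in ["wrist","top","side"]]
p=ps[0]; cv2.imwrite("pics/w0.png",p["image"][:,:,::-1])
print("cam",(-p["R"].T@p["t"]).round(3),p["K"][0,0])
for p in ps[:]:
    for d in nets.outline_of("socket_24",p):
        b=np.array(d["box"],float)+[0,0,1,1]; c=(b[:2]+b[2:])/2; g=onz(p,c,.03)[:2]
        print(round(d["confidence"],2),b.round(),g.round(3),[(k[-2:],f[0].round(4).tolist(),round(f[1],2)) for k in SZ for f in [fitbox([(p,b)],k,g)]])
    for l in ["clip_a","eye"]:
        for d in nets.outline_of(l,p):
            v,u=np.nonzero(d["region"]); print(l,round(d["confidence"],2),len(u),u.mean().round(1),v.mean().round(1),onz(p,(u.mean()+.5,v.mean()+.5),.02 if l!="eye" else .014).round(4))
E
```

```text
clock: 2.7
tcp_pos: [0.5511, -0.0061, 0.2937]
orientation: [-0.0, 0.639, 0.769, -0.0]
wrist_force: [-1.3, 0.2, -0.6]
finger_gap: 0.0848
grip_force: 0.0
cam [0.539 0.065 0.469] 297.3186396354542
0.93 [201.  46. 231.  72.] [0.472 0.128] [('24', [0.4723, 0.1273], np.float64(1.46)), ('30', [0.4738, 0.1262], np.float64(3.1)), ('36', [0.4747, 0.1252], np.float64(5.63)), ('41', [0.4754, 0.1246], np.float64(8.39))]
0.79 [158. 274. 182. 312.] [ 0.446 -0.28 ] [('24', [0.4454, -0.2824], np.float64(2.03)), ('30', [0.4466, -0.2804], np.float64(2.11)), ('36', [0.4486, -0.277], np.float64(3.24)), ('41', [0.4496, -0.2745], np.float64(5.02))]
0.56 [189. 248. 220. 284.] [ 0.504 -0.206] [('24', [0.5039, -0.2077], np.float64(1.69)), ('30', [0.505, -0.2058], np.float64(0.59)), ('36', [0.5059, -0.203], np.float64(2.27)), ('41', [0.5062, -0.2008], np.float64(4.55))]
clip_a 0.94 491 320.3 169.6 [ 0.6597 -0.0092  0.02  ]
clip_a 0.88 453 317.2 213.9 [ 0.6728 -0.0819  0.02  ]
clip_a 0.68 495 323.4 72.6 [0.6324 0.1391 0.02  ]
clip_a 0.67 495 322.4 118.4 [0.6451 0.0695 0.02  ]
eye 0.84 451 291.7 282.1 [ 0.6638 -
[... 1535 characters left out ...]
30', [0.471, 0.2899], np.float64(1.22)), ('36', [0.471, 0.2926], np.float64(0.77)), ('41', [0.4711, 0.2948], np.float64(2.08))]
0.54 [275. 230. 294. 252.] [0.47  0.135] [('24', [0.4704, 0.1311], np.float64(1.69)), ('30', [0.4709, 0.133], np.float64(1.61)), ('36', [0.471, 0.1359], np.float64(2.33)), ('41', [0.4711, 0.1385], np.float64(3.59))]
clip_a 0.6 129 223.7 243.2 [0.6305 0.1491 0.02  ]
clip_a 0.42 82 221.7 202.6 [ 0.6573 -0.0009  0.02  ]
clip_a 0.41 117 222.7 223.2 [0.6432 0.0784 0.02  ]
clip_a 0.4 69 221.0 184.7 [ 0.6702 -0.0756  0.02  ]
eye 0.53 111 220.7 173.9 [ 0.6792 -0.1299  0.014 ]
eye 0.48 1254 196.2 306.3 [0.6701 0.3429 0.014 ]
eye 0.46 155 229.5 157.5 [ 0.6619 -0.21    0.014 ]
```

View pics/w0.png

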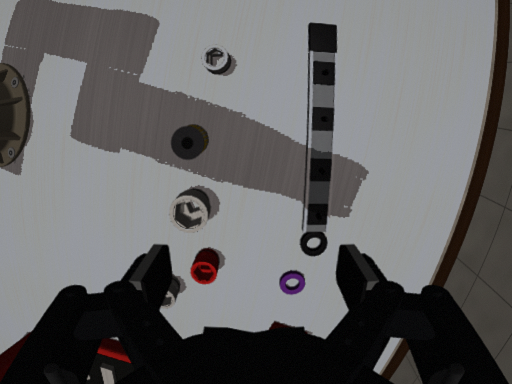

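The wrist view shows the 24 socket at (216,59), the 41 at (190,211), the red decoy at (205,266), and the 30 half hidden by the finger at (170,290). The four pegs are at (325,71), (324,118), (321,170) and (319,214), with the black eye at (313,243) and the purple ring at (292,282). This agrees with the fits, so I'll hover over the 24.

```bash
cat > look.py <<'E'
from h import *
import sys
from scipy.spatial.transform import Rotation as Ro
def M():
    s=env.get_state(); q=s["orientation"]; return s,Ro.from_quat([*q[1:],q[0]]).as_matrix()
def go(x,y,z):
    s,m=M(); print("rows to",(x,y,z),(m.T@(np.array([x,y,z])-s["tcp_pos"])).round(4))
def look(cls,guess,name=None,tol=.05):
    p=cam("wrist")
    if name: cv2.imwrite(f"pics/{name}.png",p["image"][:,:,::-1])
    best=None
    for d in nets.outline_of(cls,p):
        b=np.array(d["box"],float)+[0,0,1,1]; g=onz(p,(b[:2]+b[2:])/2,.03)[:2]
        if np.hypot(*(g-guess))>tol: continue
        f=fitbox([(p,b)],cls,g); print("sock",round(d["confidence"],2),b.round(),f[0].round(4),round(f[1],2),[(k[-2:],round(fitbox([(p,b)],k,g)[1],2)) for k in SZ])
        best=f[0] if best is None else best
    for d in nets.outline_of("clip_a",p):
        v,u=np.nonzero(d["region"]); print("clip",round(d["confidence"],2),len(u),onz(p,(u.mean()+.5,v.mean()+.5),.021).round(4))
    s,m=M(); print(s["clock"],s["tcp_pos"].round(4),m[:,0].round(3),s["finger_gap"],s["grip_force"])
    return best
E
python3 -m creep '[[0.05,-0.02,0.04,0,0,0],[0.1,-0.04,0.08,0,0,0],[0.146,-0.054,0.13,0,0,0],[0.146,-0.054,0.134,0,0,0],[0.146,-0.054,0.134,0,0,0]]'
python3 - <<'E'
from look import *
b=look("socket_24",(.471,.128),"w1")
if b is not None: go(*b,.028)
E
```

```text
clock: 3.92
tcp_pos: [0.4699, 0.1275, 0.1592]
orientation: [-0.001, 0.639, 0.769, -0.001]
wrist_force: [0.4, 0.7, 0.3]
finger_gap: 0.085
grip_force: 0.0
sock 0.66 [235. 155. 275. 197.] [0.4718 0.1294] 1.44 [('24', np.float64(1.44)), ('30', np.float64(4.0)), ('36', np.float64(7.75)), ('41', np.float64(11.95))]
clip 0.85 641 [0.6431 0.0727 0.021 ]
clip 0.79 802 [0.6298 0.1418 0.021 ]
4.075 [0.4728 0.1264 0.1613] [-0.18   0.984 -0.   ] 0.08503370456208602 0.0
rows to (np.float64(0.4718246190110612), np.float64(0.1294440395270374), 0.028) [ 0.0032 -0.0007  0.1333]
```

View pics/w1.png

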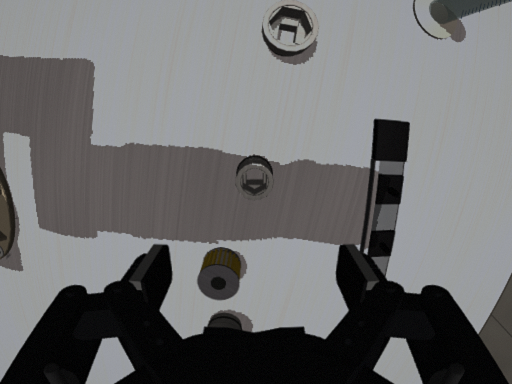

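The crop shows the 24 socket at (254,177) between the finger lines, with the filter behind it at (219,275). Going down to grasp.

```bash
python3 -m creep '[[0.002,0,0.06,0,0,0],[0.002,0,0.11,0,0,0],[0.002,0,0.135,0,0,0],[0.002,0,0.149,0,0,0],[0.002,0,0.149,0,0,0]]' && python3 -m creep '[[0,0,0,0,0,0],[0,0,0,0,0,0],[0,0,0,0,0,0],[0,0,0,0,0,0],[0,0,0,0,0,0],[0,0,0,0,0,0]]' 0.03 60
```

```text
clock: 4.7
tcp_pos: [0.4717, 0.1283, 0.0113]
orientation: [0.0, 0.64, 0.768, -0.0]
wrist_force: [0.2, 0.3, -0.3]
finger_gap: 0.0853
grip_force: 0.0
clock: 5.45
tcp_pos: [0.4717, 0.1289, 0.0125]
orientation: [0.001, 0.64, 0.769, 0.001]
wrist_force: [-1.7, -0.0, 6.9]
finger_gap: 0.033
grip_force: 58.9
```

```bash
python3 -m creep '[[0,0,-0.03,0,0,0],[0,0,-0.06,0,0,0],[0,0,-0.06,0,0,0]]'
python3 - <<'E'
from look import *
p=cam("wrist"); cv2.imwrite("pics/w2.png",p["image"][:,:,::-1])
p=cam("side"); a=p["image"][130:350,160:320,::-1]; cv2.imwrite("pics/s2.png",cv2.resize(a,None,fx=2.7,fy=2.7,interpolation=cv2.INTER_CUBIC))
E
```

```text
clock: 5.82
tcp_pos: [0.4731, 0.1291, 0.0734]
orientation: [0.002, 0.64, 0.769, 0.002]
wrist_force: [0.3, 0.6, -2.2]
finger_gap: 0.0328
grip_force: 60.2
```

View pics/w2.png

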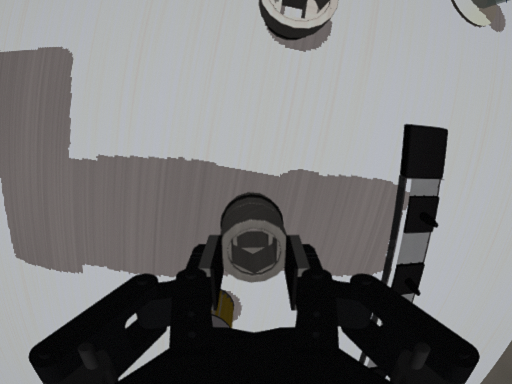

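View pics/s2.png

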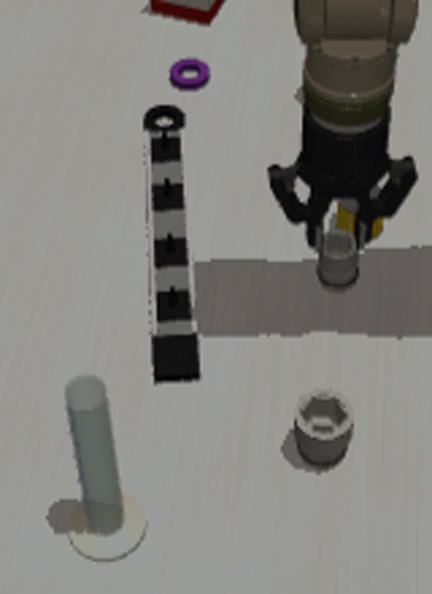

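Run:
```python
from look import *
p=cam("wrist"); s,m=M()
for z in (.105,.112): print(onz(p,(252.,250.),z), m.T@(onz(p,(252.,250.),z)-s["tcp_pos"]))
d=s["tcp_pos"]; print("tcp,grasp px",proj(p,[d,d+m@[0,0,-.019],d+m@[.011,.0165,-.019],d+m@[-.011,.0165,-.019],d+m@[.011,-.0165,-.019]]).round())
look("socket_24",(.47,.13))
a=p["image"][180:330,160:350,::-1]; cv2.imwrite("pics/w3.png",cv2.resize(a,None,fx=4,fy=4,interpolation=cv2.INTER_CUBIC))
```

```text
[0.4714417  0.12785127 0.105     ] [-0.00111128  0.00097913 -0.034791  ]
[0.47082796 0.13143299 0.112     ] [ 0.00252236  0.00101393 -0.04179106]
tcp,grasp px [[251. 223.]
 [250. 236.]
 [279. 218.]
 [278. 252.]
 [221. 218.]]
sock 0.97 [216. 192. 288. 278.] [0.4751 0.1031] 9.29 [('24', np.float64(9.29)), ('30', np.float64(4.6)), ('36', np.float64(1.24)), ('41', np.float64(6.36))]
clip 0.81 758 [0.6427 0.0749 0.021 ]
clip 0.8 1141 [0.6295 0.1417 0.021 ]
clip 0.47 49 [ 0.6696 -0.0666  0.021 ]
6.125 [0.47   0.1287 0.0699] [-0.181  0.983  0.   ] 0.03253782551077763 60.223641641928225
```

View pics/w3.png

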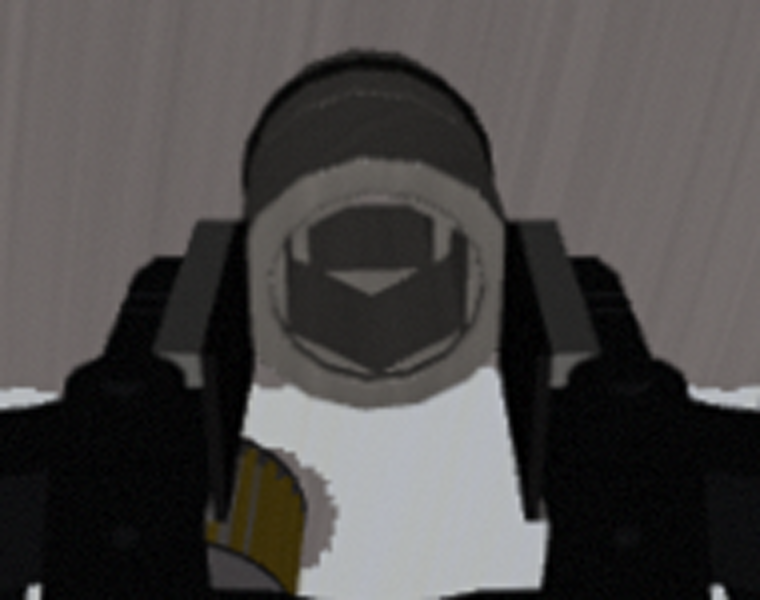

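The socket sits upright and centred between the pads: its rim at about (252,250) projects onto the TCP within 2 mm, so the gap reading just has an offset. I'll carry it to the eye end, stopping short so the wrist camera sees the peg ahead.

```bash
python3 -m creep '[[-0.03,0.015,-0.04,0,0,0],[-0.08,0.04,-0.04,0,0,0],[-0.13,0.07,-0.04,0,0,0],[-0.18,0.1,-0.04,0,0,0],[-0.23,0.13,-0.04,0,0,0],[-0.28,0.15,-0.04,0,0,0],[-0.302,0.158,-0.04,0,0,0],[-0.302,0.158,-0.04,0,0,0]]' && python3 -m creep '[[0,0,0,0,0,0]]'
python3 - <<'E'
from look import *
look("socket_24",(0,0),"w4")
E
```

```text
clock: 7.12
tcp_pos: [0.6811, -0.1415, 0.109]
orientation: [-0.001, 0.641, 0.768, -0.0]
wrist_force: [-0.4, -0.1, -2.5]
finger_gap: 0.0327
grip_force: 60.4
clock: 7.25
tcp_pos: [0.6801, -0.1388, 0.11]
orientation: [-0.001, 0.64, 0.769, -0.0]
wrist_force: [0.5, 0.3, -2.4]
finger_gap: 0.0329
grip_force: 60.4
clip 0.65 1468 [ 0.6604 -0.0109  0.021 ]
clip 0.62 1500 [ 0.6732 -0.083   0.021 ]
7.4 [ 0.6806 -0.1383  0.1112] [-0.182  0.983  0.   ] 0.032821306820538645 60.444531021980765
```

View pics/w4.png

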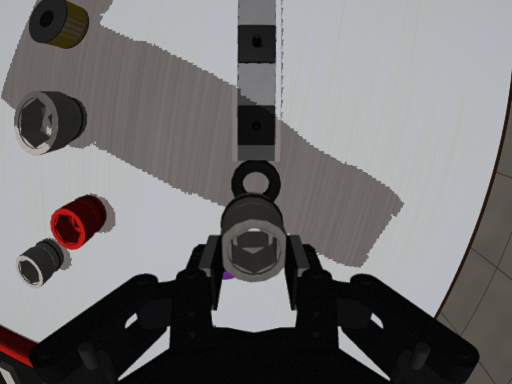

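The pegs show at (257,126) and (257,41), on the rail's middle line ahead of the held socket at (252,250).

Run:
```python
from look import *
p=cam("wrist"); s,m=M()
g=cv2.cvtColor(p["image"],cv2.COLOR_RGB2GRAY)
for c in [(257,126),(257,41)]:
    X=onz(p,np.array(c)+.5,.045); print(X.round(4),(m.T@(X-s["tcp_pos"])).round(4))
    u,v=c; print(g[v-7:v+8:1,u-8:u+9])
```

```text
[ 0.6744 -0.0817  0.045 ] [0.0569 0.0041 0.0664]
[[15 14 17 17 15 15 17 12 13 15 17 14 16 18 17 15 18]
 [15 13 17 14 14 15 14 16 15 15 16 12 15 14 13 16 16]
 [14 16 11 16 10 11  7 11  8 15 14 13 14 17 17 15 17]
 [16 14 15 11  4  5  3  4  6  8 16 16 16 16 15 16 18]
 [16 12 12  8  2  4  2  2  1  6  9 16 14 15 15 16 15]
 [ 8 14  7  2  4  0  6  2  1  2  6 13 15 15 17 17 15]
 [16 14  8  2  3  2  7  6  3  1  1 14 15 16 15 15 15]
 [14 16  5  0  3  9 12 13  9  6  7  6 15 14 16 16 12]
 [16 12  8  3  4 11 16 14  7  5  4  8 18 15 16 15 16]
 [14 15 10  2  4 11  9 10  7  2  4 13 15 14 16 16 16]
 [15 15 15  3  2  4  7  5  0  4  9 13 15 15 15 14 17]
 [15 15 13 13  8  6  4  4  5 10 13 15 13 14 14 13 17]
 [15 16 13 14 12 14 14 11 16 15 16 17 16 15 16 15 15]
 [15 15 16 17 15 14 14 14 14 16 16 15 16 14 14 15 15]
 [14 13 13 14 14 14 14 14 14 14 14 18 14 16 14 16 15]]
[ 0.6616 -0.0129  0.045 ] [0.1268 0.0041 0.0664]
[[29 29 30 29 29 28 28 27 29 27 30 30 28 28 29 25 28]
 [31 28 29 31 27 21 17 21 21 27 28 30 29 31 26 29 28]
 [28 29 30 30 22 15 20 25 17 17 22 28 29 28 27 28 29]
 [30 30 29 27 12 14 21 28 20 14 16 25 32 27 30 29 28]
 [32 30 25 16  5  8 15 17 14  8  6 21 29 29 28 30 28]
 [31 29 25 10  4  2  4  6  2  2  2 15 25 30 28 29 31]
 [30 31 21  5  2  1  0  0  3  0  4 11 26 30 29 28 29]
 [31 29 19  6  5  3  3  2  2  0  3 12 23 29 28 29 28]
 [28 30 19  5  1  1  5  6  2  3  3 10 25 29 29 30 31]
 [32 33 18  4  5  2  4  0  4  3  2  9 24 31 28 28 30]
 [30 31 22  8  3  1  4  1  5  5  1 11 27 29 31 31 31]
 [31 31 31 11  5  2  2  3  3  2  4  9 14 16 24 31 29]
 [32 32 33 26 13  5  1  3  0  4  9 13 21 16 27 31 28]
 [31 32 32 32 26 18 10  5  6 12 15 23 30 27 30 31 30]
 [31 31 34 30 32 30 31 30 28 30 25 26 32 32 30 31 30]]
```

```bash
python3 -m creep '[[0.03,0.002,0,0,0,0],[0.056,0.002,0.02,0,0,0],[0.056,0.002,0.04,0,0,0],[0.056,0.002,0.05,0,0,0],[0.056,0.002,0.06,0,0,0],[0.056,0.002,0.06,0,0,0]]'; python3 -m creep '[[0,0,0.01,0,0,0],[0,0,0.018,0,0,0],[0,0,0.018,0,0,0]]'
```

```text
clock: 8.2
tcp_pos: [0.6725, -0.0843, 0.0506]
orientation: [-0.0, 0.64, 0.768, -0.0]
wrist_force: [-0.5, -0.0, -2.0]
finger_gap: 0.0327
grip_force: 60.4
clock: 8.57
tcp_pos: [0.673, -0.0843, 0.0329]
orientation: [0.0, 0.64, 0.768, -0.0]
wrist_force: [-0.7, 0.4, -1.6]
finger_gap: 0.0328
grip_force: 60.5
```

```bash
python3 -m creep '[[0,0,0.001,0,0,0],[0,0,0.002,0,0,0]]'; python3 -m creep '[[0,0,0,0,0,0],[0,0,0,0,0,0],[0,0,0,0,0,0],[0,0,0,0,0,0],[0,0,0,0,0,0]]' 0.085; python3 -m creep '[[0,0,-0.04,0,0,0],[0,0,-0.09,0,0,0],[0,0,-0.12,0,0,0],[-0.06,-0.04,-0.14,0,0,0],[-0.1,-0.08,-0.14,0,0,0],[-0.15,-0.1,-0.14,0,0,0],[-0.15,-0.1,-0.14,0,0,0]]'
python3 - <<'E'
from look import *
look("socket_24",(.673,-.083),"w5")
look("socket_30",(.44,-.28))
E
```

```text
clock: 8.82
tcp_pos: [0.6731, -0.0845, 0.0325]
orientation: [0.001, 0.64, 0.768, -0.0]
wrist_force: [-4.4, -0.3, 9.0]
finger_gap: 0.0329
grip_force: 62.0
clock: 9.45
tcp_pos: [0.6729, -0.0842, 0.0311]
orientation: [-0.0, 0.64, 0.768, -0.0]
wrist_force: [-0.2, -0.2, -0.2]
finger_gap: 0.0852
grip_force: 0.0
clock: 10.32
tcp_pos: [0.6005, -0.2542, 0.1713]
orientation: [0.001, 0.642, 0.766, -0.0]
wrist_force: [-0.8, 0.2, -0.8]
finger_gap: 0.0853
grip_force: 0.0
sock 0.71 [327.  11. 375.  54.] [ 0.6773 -0.0779] 0.65 [('24', np.float64(0.65)), ('30', np.float64(2.2)), ('36', np.float64(5.03)), ('41', np.float64(8.65))]
10.475 [ 0.6017 -0.2494  0.1711] [-0.181  0.984  0.   ] 0.0852295688518026 0.0
sock 0.92 [ 85. 151. 140. 201.] [ 0.4397 -0.2773] 1.94 [('24', np.float64(4.59)), ('30', np.float64(1.94)), ('36', np.float64(0.77)), ('41', np.float64(4.23))]
clip 0.56 47 [ 0.6645 -0.0832  0.021 ]
10.625 [ 0.6022 -0.2483  0.1712] [-0.183  0.983  0.   ] 0.08476798644891731 0.0
```

View pics/w5.png

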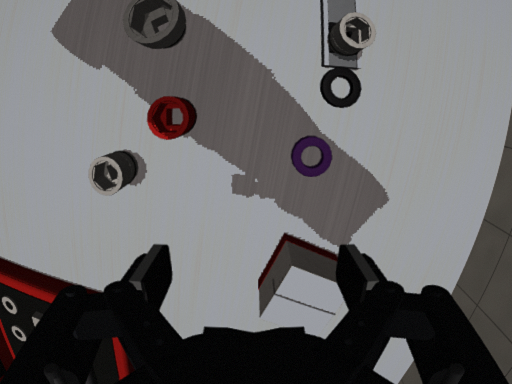

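The 24 stands upright on the clip next to the eye at (355,33). The 30 is at (112,174), and the red decoy is at (172,118).

```bash
python3 -m creep '[[0,-0.05,0,0,0,0],[0,-0.11,0,0,0,0],[0,-0.169,0.01,0,0,0],[0,-0.169,0.01,0,0,0],[0,-0.169,0.01,0,0,0]]'
python3 - <<'E'
from look import *
b=look("socket_30",(.436,-.279)); b=look("socket_30",(.436,-.279))
go(*b,.014)
E
```

```text
clock: 11.25
tcp_pos: [0.4364, -0.2801, 0.1618]
orientation: [0.001, 0.64, 0.769, 0.0]
wrist_force: [0.0, -0.3, -0.4]
finger_gap: 0.085
grip_force: 0.0
sock 0.82 [230. 150. 278. 203.] [ 0.4377 -0.2783] 0.91 [('24', np.float64(4.26)), ('30', np.float64(0.91)), ('36', np.float64(2.97)), ('41', np.float64(7.07))]
clip 0.85 441 [ 0.658  -0.0145  0.021 ]
clip 0.6 50 [ 0.6561 -0.0753  0.021 ]
11.4 [ 0.4373 -0.2804  0.1617] [-0.183  0.983 -0.001] 0.08493676523232604 0.0
sock 0.56 [231. 150. 276. 203.] [ 0.4384 -0.279 ] 0.64 [('24', np.float64(3.51)), ('30', np.float64(0.64)), ('36', np.float64(3.84)), ('41', np.float64(7.88))]
clip 0.91 447 [ 0.6583 -0.0152  0.021 ]
11.55 [ 0.4366 -0.2803  0.1613] [-0.182  0.983 -0.   ] 0.08492699517478398 0.0
rows to (np.float64(0.4383612723975305), np.float64(-0.27903911044962965), 0.014) [0.0009 0.0019 0.1473]
```

```bash
python3 -m creep '[[0.002,0.001,0.06,0,0,0],[0.002,0.001,0.11,0,0,0],[0.002,0.001,0.135,0,0,0],[0.002,0.001,0.147,0,0,0],[0.002,0.001,0.147,0,0,0]]' && python3 -m creep '[[0,0,0,0,0,0],[0,0,0,0,0,0],[0,0,0,0,0,0],[0,0,0,0,0,0],[0,0,0,0,0,0]]' 0.036 70; python3 -m creep '[[0,0,-0.05,0,0,0],[0,0,-0.11,0,0,0],[0,0,-0.11,0,0,0]]'
python3 - <<'E'
from look import *
go(.671,-.069,.125)
E
```

```text
clock: 12.18
tcp_pos: [0.4363, -0.2781, 0.0139]
orientation: [-0.0, 0.64, 0.769, -0.0]
wrist_force: [0.3, 0.7, 0.9]
finger_gap: 0.0847
grip_force: 0.0
clock: 12.8
tcp_pos: [0.437, -0.279, 0.0161]
orientation: [0.001, 0.64, 0.768, -0.0]
wrist_force: [-1.7, 1.4, 9.1]
finger_gap: 0.0387
grip_force: 69.2
clock: 13.18
tcp_pos: [0.4391, -0.2808, 0.1294]
orientation: [0.005, 0.64, 0.768, -0.0]
wrist_force: [0.5, -0.4, -3.7]
finger_gap: 0.0385
grip_force: 70.6
rows to (0.671, -0.069, 0.125) [0.1663 0.2664 0.0048]
```

```bash
python3 -m creep '[[0.03,0.05,0,0,0,0],[0.06,0.1,0,0,0,0],[0.09,0.15,0,0,0,0],[0.12,0.2,0,0,0,0],[0.15,0.24,0,0,0,0],[0.166,0.266,0.004,0,0,0],[0.166,0.266,0.004,0,0,0]]'; python3 -m creep '[[0,0,0,0,0,0]]'
python3 - <<'E'
from look import *
look("socket_30",(0,0))
p=cam("wrist"); s,m=M()
c=proj(p,[[.66,-.01,.04]])[0].round().astype(int); print(c)
u,v=c; a=p["image"][v-40:v+200,u-70:u+70,::-1] if v>=40 else p["image"][0:240,u-70:u+70,::-1]
cv2.imwrite("pics/w6.png",cv2.resize(a,None,fx=2.5,fy=2.5,interpolation=cv2.INTER_CUBIC)); print("crop origin",u-70,max(v-40,0))
E
```

```text
clock: 14.05
tcp_pos: [0.6678, -0.0645, 0.1173]
orientation: [-0.002, 0.639, 0.769, -0.001]
wrist_force: [-0.2, -0.9, -3.2]
finger_gap: 0.0385
grip_force: 71.1
clock: 14.18
tcp_pos: [0.6665, -0.0669, 0.1186]
orientation: [-0.001, 0.64, 0.768, -0.001]
wrist_force: [-1.1, 0.4, -2.8]
finger_gap: 0.0385
grip_force: 71.1
clip 0.91 1419 [ 0.6601 -0.0093  0.021 ]
clip 0.65 198 [ 0.6717 -0.0661  0.021 ]
clip 0.64 1387 [0.6463 0.0683 0.021 ]
14.325 [ 0.6669 -0.0678  0.12  ] [-0.18   0.984  0.   ] 0.03839803711492385 71.10930194470711
[257 124]
crop origin 187 84
```

View pics/w6.png

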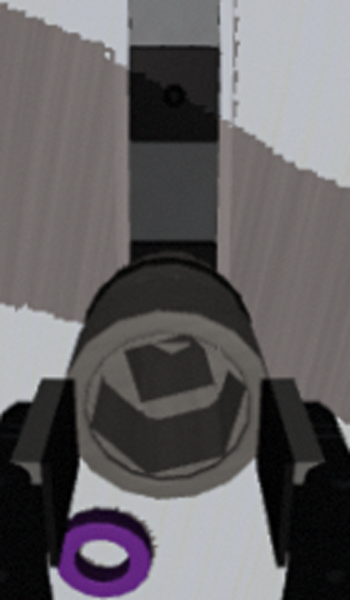

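The tip of the second peg is at px (257,122), and the held 30 sits level with its rim centre at (253,246).

```bash
python3 -m creep '[[0.03,0.003,0,0,0,0],[0.058,0.003,0.02,0,0,0],[0.058,0.003,0.05,0,0,0],[0.058,0.003,0.06,0,0,0],[0.058,0.003,0.07,0,0,0],[0.058,0.003,0.07,0,0,0]]'; python3 -m creep '[[0,0,0.006,0,0,0],[0,0,0.012,0,0,0],[0,0,0.013,0,0,0]]'
```

```text
clock: 15.12
tcp_pos: [0.6601, -0.0099, 0.0501]
orientation: [-0.0, 0.64, 0.768, -0.0]
wrist_force: [-0.5, -0.4, -2.7]
finger_gap: 0.0383
grip_force: 71.1
clock: 15.5
tcp_pos: [0.6598, -0.0092, 0.0367]
orientation: [-0.0, 0.64, 0.768, -0.0]
wrist_force: [-0.2, -0.5, -3.3]
finger_gap: 0.0384
grip_force: 71.1
```

```bash
python3 -m creep '[[0,0,0.002,0,0,0],[0,0,0.003,0,0,0],[0,0,0.004,0,0,0]]'
```

```text
clock: 15.88
tcp_pos: [0.6604, -0.0095, 0.0361]
orientation: [0.001, 0.64, 0.768, 0.0]
wrist_force: [-7.1, -0.0, 15.5]
finger_gap: 0.0387
grip_force: 75.5
```

```bash
python3 -m creep '[[0,0,0,0,0,0],[0,0,0,0,0,0],[0,0,0,0,0,0],[0,0,0,0,0,0],[0,0,-0.03,0,0,0],[0,0,-0.08,0,0,0],[0,0,-0.13,0,0,0]]' 0.085; python3 -m creep '[[0.05,-0.02,0,0,0,0],[0.1,-0.04,0,0,0,0],[0.16,-0.06,0,0,0,0],[0.22,-0.08,0,0,0,0],[0.27,-0.11,0,0,0,0],[0.31,-0.12,0,0,0,0],[0.33,-0.13,0,0,0,0],[0.33,-0.13,0,0,0,0]]'
python3 - <<'E'
from look import *
b=look("socket_36",(.472,.291)); b=look("socket_36",(.472,.291))
go(*b,.016)
E
```

```text
clock: 16.75
tcp_pos: [0.6598, -0.0092, 0.164]
orientation: [-0.0, 0.64, 0.768, -0.0]
wrist_force: [0.7, 0.0, 0.3]
finger_gap: 0.085
grip_force: 0.0
clock: 17.75
tcp_pos: [0.4716, 0.293, 0.1632]
orientation: [0.0, 0.639, 0.769, -0.0]
wrist_force: [0.8, 0.6, 0.2]
finger_gap: 0.0854
grip_force: 0.0
sock 0.82 [227. 164. 282. 214.] [0.4752 0.2831] 2.82 [('24', np.float64(6.33)), ('30', np.float64(3.65)), ('36', np.float64(2.82)), ('41', np.float64(6.0))]
clip 0.57 171 [0.623  0.1372 0.021 ]
17.9 [0.4731 0.2913 0.1631] [-0.18   0.984 -0.   ] 0.08484428683619859 0.0
sock 0.75 [227. 158. 281. 213.] [0.476  0.2852] 0.96 [('24', np.float64(6.43)), ('30', np.float64(3.17)), ('36', np.float64(0.96)), ('41', np.float64(4.84))]
clip 0.71 170 [0.6228 0.137  0.021 ]
18.05 [0.4733 0.291  0.1631] [-0.179  0.984 -0.   ] 0.08456490379775888 0.0
rows to (np.float64(0.4760233984074867), np.float64(0.28516454203572256), 0.016) [-0.0062  0.0017  0.1471]
```

```bash
python3 -m creep '[[-0.005,0.002,0.06,0,0,0],[-0.005,0.002,0.11,0,0,0],[-0.005,0.002,0.135,0,0,0],[-0.005,0.002,0.147,0,0,0],[-0.005,0.002,0.147,0,0,0]]' && python3 -m creep '[[0,0,0,0,0,0],[0,0,0,0,0,0],[0,0,0,0,0,0],[0,0,0,0,0,0],[0,0,0,0,0,0]]' 0.042 80; python3 -m creep '[[0,0,-0.05,0,0,0],[0,0,-0.11,0,0,0],[0,0,-0.11,0,0,0]]'
python3 - <<'E'
from look import *
# fit of held socket: unknown offset in tool x,y and underside height
p=cam("wrist"); s,m=M()
for d in nets.outline_of("socket_36",p)[:3]: print(round(d["confidence"],2),d["box"])
for e in (-.008,-.004,0,.004,.008):
    P=pts("socket_36",0,0)+[0,0,s["tcp_pos"][2]-.017]; P[:,:2]+=(s["tcp_pos"]+m@[e,0,0])[:2]
    q=proj(p,P); print(e,q.min(0).round(),q.max(0).round())
go(.657,.011,.125)
E
```

```text
clock: 18.68
tcp_pos: [0.4756, 0.2867, 0.0159]
orientation: [-0.0, 0.64, 0.768, -0.0]
wrist_force: [0.9, 1.0, 0.5]
finger_gap: 0.0853
grip_force: 0.0
clock: 19.3
tcp_pos: [0.4764, 0.2877, 0.0186]
orientation: [0.001, 0.64, 0.769, 0.001]
wrist_force: [-2.5, -1.4, 9.8]
finger_gap: 0.0466
grip_force: 80.3
clock: 19.68
tcp_pos: [0.479, 0.2889, 0.1317]
orientation: [0.002, 0.64, 0.769, 0.005]
wrist_force: [0.5, 1.0, -4.5]
finger_gap: 0.0465
grip_force: 83.0
0.9 [207.4, 190.0, 298.8, 294.7]
-0.008 [199. 194.] [298. 305.]
-0.004 [198. 189.] [298. 299.]
0 [197. 183.] [299. 294.]
0.004 [197. 177.] [299. 288.]
0.008 [196. 172.] [300. 282.]
rows to (0.657, 0.011, 0.125) [-0.3046  0.1285  0.0015]
```

```bash
python3 -m creep '[[-0.05,0.02,0,0,0,0],[-0.1,0.04,0,0,0,0],[-0.15,0.06,0,0,0,0],[-0.2,0.085,0,0,0,0],[-0.25,0.11,0,0,0,0],[-0.29,0.125,0,0,0,0],[-0.305,0.129,0,0,0,0],[-0.305,0.129,0,0,0,0]]'; python3 -m creep '[[0,0,0,0,0,0]]'
python3 - <<'E'
from look import *
look("socket_36",(0,0))
p=cam("wrist"); s,m=M()
c=proj(p,[[.6455,.069,.046]])[0].round().astype(int); print(c,s["tcp_pos"])
u,v=c; a=p["image"][v-50:v+190,u-70:u+70,::-1]
cv2.imwrite("pics/w7.png",cv2.resize(a,None,fx=2.5,fy=2.5,interpolation=cv2.INTER_CUBIC)); print("crop origin",u-70,v-50)
E
```

```text
clock: 20.78
tcp_pos: [0.6562, 0.0099, 0.1236]
orientation: [-0.002, 0.641, 0.768, -0.001]
wrist_force: [-0.4, 0.3, -5.1]
finger_gap: 0.0463
grip_force: 83.3
clock: 20.9
tcp_pos: [0.656, 0.012, 0.1251]
orientation: [-0.001, 0.639, 0.769, -0.001]
wrist_force: [-0.7, 0.8, -4.7]
finger_gap: 0.0458
grip_force: 83.3
clip 0.87 1317 [0.6333 0.1383 0.021 ]
clip 0.83 1274 [0.6456 0.0705 0.021 ]
clip 0.6 69 [0.6504 0.0066 0.021 ]
21.05 [0.6569 0.0122 0.1262] [-0.183  0.983  0.   ] 0.04628147564173801 83.28221072908491
[251 124] [0.65706983 0.01194802 0.12642442]
crop origin 181 74
```

View pics/w7.png

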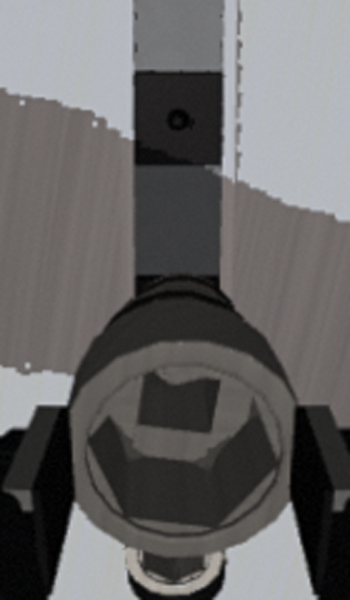

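The tip of the third peg is at px (252,122), in line with the held 36, whose rim centre is at about (254,254).

```bash
python3 -m creep '[[0.03,0,0,0,0,0],[0.06,0,0.02,0,0,0],[0.06,0,0.05,0,0,0],[0.06,0,0.065,0,0,0],[0.06,0,0.075,0,0,0],[0.06,0,0.075,0,0,0]]'; python3 -m creep '[[0,0,0.006,0,0,0],[0,0,0.011,0,0,0],[0,0,0.014,0,0,0],[0,0,0.015,0,0,0]]'
```

```text
clock: 21.85
tcp_pos: [0.6465, 0.0693, 0.0509]
orientation: [-0.0, 0.64, 0.768, -0.0]
wrist_force: [-0.4, 0.4, -3.6]
finger_gap: 0.0464
grip_force: 83.3
clock: 22.35
tcp_pos: [0.6472, 0.0692, 0.0387]
orientation: [0.001, 0.64, 0.768, 0.0]
wrist_force: [-5.0, -1.0, 11.1]
finger_gap: 0.0462
grip_force: 86.5
```

```bash
python3 -m creep '[[0,0,0,0,0,0],[0,0,0,0,0,0],[0,0,0,0,0,0],[0,0,0,0,0,0],[0,0,-0.03,0,0,0],[0,0,-0.08,0,0,0],[0,0,-0.13,0,0,0]]' 0.085; python3 -m creep '[[-0.025,-0.04,0,0,0,0],[-0.05,-0.08,0,0,0,0],[-0.08,-0.13,0,0,0,0],[-0.11,-0.17,0,0,0,0],[-0.133,-0.213,0,0,0,0],[-0.133,-0.213,0,0,0,0],[-0.133,-0.213,0,0,0,0]]'
python3 - <<'E'
from look import *
b=look("socket_41",(.462,-.1)); b=look("socket_41",(.462,-.1)); b=look("socket_41",(.462,-.1))
go(*b,.018)
E
```

```text
clock: 23.22
tcp_pos: [0.6463, 0.0696, 0.1671]
orientation: [-0.0, 0.64, 0.768, -0.0]
wrist_force: [0.4, 0.2, 0.4]
finger_gap: 0.085
grip_force: 0.0
clock: 24.1
tcp_pos: [0.4618, -0.0999, 0.1666]
orientation: [0.001, 0.64, 0.768, 0.0]
wrist_force: [-0.5, 0.2, -0.4]
finger_gap: 0.0851
grip_force: 0.0
sock 0.84 [232. 148. 291. 215.] [ 0.4712 -0.1004] 1.16 [('24', np.float64(10.79)), ('30', np.float64(7.53)), ('36', np.float64(4.09)), ('41', np.float64(1.16))]
clip 0.68 602 [0.6306 0.1367 0.021 ]
clip 0.64 137 [ 0.6633 -0.072   0.021 ]
clip 0.63 2817 [ 0.4734 -0.1117  0.021 ]
clip 0.38 1755 [ 0.6833 -0.0067  0.021 ]
24.25 [ 0.4622 -0.0992  0.1662] [-0.182  0.983 -0.   ] 0.08483572006099382 0.0
sock 0.81 [232. 149. 292. 214.] [ 0.4722 -0.0995] 0.6 [('24', np.float64(10.74)), ('30', np.float64(7.44)), ('36', np.float64(3.88)), ('41', np.float64(0.6))]
clip 0.77 644 [0.6306 0.1374 0.021 ]
clip 0.49 51 [ 0.6444 -0.0171  0.021 ]
24.4 [ 0.4618 -0.0992  0.166 ] [-0.182  0.983  0.   ] 0.0849161020535967 0.0
sock 0.82 [232. 151. 293. 217.] [ 0.472  -0.1015] 0.6 [('24', np.float64(11.28)), ('30', np.float64(7.99)), ('36', np.float64(4.41)), ('41', np.float64(0.6))]
clip 0.8 649 [0.6309 0.1371 0.021 ]
clip 0.68 95 [ 0.6641 -0.0683  0.021 ]
24.55 [ 0.4615 -0.0994  0.166 ] [-0.182  0.983  0.   ] 0.08499847903323102 0.0
rows to (np.float64(0.47201747905241187), np.float64(-0.10153076667707062), 0.018) [-0.0041  0.01    0.148 ]
```

```bash
python3 -m creep '[[-0.003,0.01,0.03,0,0,0],[-0.003,0.01,0.07,0,0,0],[-0.003,0.01,0.11,0,0,0],[-0.003,0.01,0.135,0,0,0],[-0.003,0.01,0.147,0,0,0],[-0.003,0.01,0.147,0,0,0]]' && python3 -m creep '[[0,0,0,0,0,0],[0,0,0,0,0,0],[0,0,0,0,0,0],[0,0,0,0,0,0]]' 0.048 90; python3 -m creep '[[0,0,-0.05,0,0,0],[0,0,-0.11,0,0,0],[0,0,-0.11,0,0,0]]'
python3 - <<'E'
from look import *
go(.644,.079,.132)
E
```

```text
clock: 25.3
tcp_pos: [0.4713, -0.1007, 0.0188]
orientation: [-0.001, 0.64, 0.768, -0.0]
wrist_force: [0.3, 0.2, -0.0]
finger_gap: 0.085
grip_force: 0.0
clock: 25.8
tcp_pos: [0.4723, -0.1015, 0.0215]
orientation: [0.001, 0.64, 0.768, -0.0]
wrist_force: [-4.0, -0.3, 12.5]
finger_gap: 0.0538
grip_force: 92.0
clock: 26.18
tcp_pos: [0.4752, -0.1022, 0.1341]
orientation: [0.005, 0.64, 0.768, 0.002]
wrist_force: [1.0, -0.3, -6.6]
finger_gap: 0.0538
grip_force: 97.4
rows to (0.644, 0.079, 0.132) [0.1477 0.1988 0.003 ]
```

```bash
python3 -m creep '[[0.03,0.04,0,0,0,0],[0.06,0.08,0,0,0,0],[0.09,0.12,0,0,0,0],[0.12,0.16,0,0,0,0],[0.147,0.199,0,0,0,0],[0.147,0.199,0,0,0,0],[0.147,0.199,0,0,0,0]]'; python3 -m creep '[[0,0,0,0,0,0]]'
python3 - <<'E'
from look import *
look("socket_36",(0,0))
p=cam("wrist"); s,m=M()
c=proj(p,[[.633,.138,.046]])[0].round().astype(int); print(c,s["tcp_pos"])
u,v=c; a=p["image"][v-50:v+190,u-70:u+70,::-1]
cv2.imwrite("pics/w8.png",cv2.resize(a,None,fx=2.5,fy=2.5,interpolation=cv2.INTER_CUBIC)); print("crop origin",u-70,v-50)
E
```

```text
clock: 27.05
tcp_pos: [0.6391, 0.0798, 0.1267]
orientation: [-0.002, 0.64, 0.769, -0.002]
wrist_force: [0.0, 0.5, -6.6]
finger_gap: 0.0532
grip_force: 98.0
clock: 27.18
tcp_pos: [0.6395, 0.079, 0.1282]
orientation: [-0.001, 0.64, 0.768, -0.001]
wrist_force: [-0.2, -0.2, -5.3]
finger_gap: 0.0532
grip_force: 98.0
clip 0.93 1347 [0.6333 0.1403 0.021 ]
clip 0.45 120 [0.6421 0.0858 0.021 ]
27.325 [0.6403 0.0789 0.1294] [-0.18   0.984 -0.   ] 0.053074255338017684 97.9655274603283
[256 122] [0.64050111 0.07900498 0.12951135]
crop origin 186 72
```

View pics/w8.png

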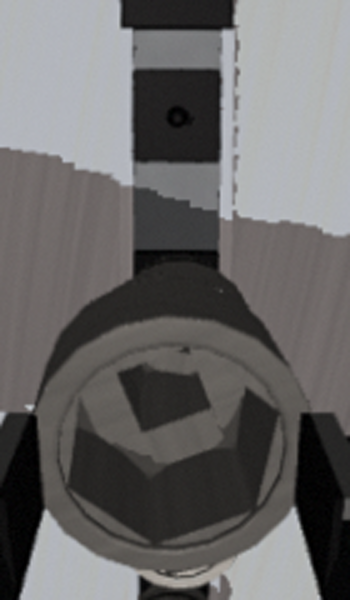

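The tip of the last peg is at px (257,119), and the held 41 has its rim centre at about (253,250).

```bash
python3 -m creep '[[0.03,0.003,0,0,0,0],[0.061,0.0035,0.02,0,0,0],[0.061,0.0035,0.05,0,0,0],[0.061,0.0035,0.065,0,0,0],[0.061,0.0035,0.075,0,0,0],[0.061,0.0035,0.075,0,0,0]]'; python3 -m creep '[[0,0,0.006,0,0,0],[0,0,0.011,0,0,0],[0,0,0.014,0,0,0],[0,0,0.015,0,0,0]]'
```

```text
clock: 28.12
tcp_pos: [0.633, 0.1397, 0.0539]
orientation: [-0.0, 0.64, 0.768, -0.0]
wrist_force: [-0.1, 0.8, -6.5]
finger_gap: 0.053
grip_force: 98.0
clock: 28.62
tcp_pos: [0.6335, 0.1402, 0.0416]
orientation: [0.001, 0.64, 0.768, 0.0]
wrist_force: [-5.4, -1.5, 11.1]
finger_gap: 0.0529
grip_force: 101.3
```

Seated with contact. Release, retreat and inspect.

```bash
python3 -m creep '[[0,0,0,0,0,0],[0,0,0,0,0,0],[0,0,0,0,0,0],[0,0,0,0,0,0],[0,0,-0.03,0,0,0],[0,0,-0.08,0,0,0],[0,0,-0.14,0,0,0],[0,0,-0.16,0,0,0]]' 0.085; python3 -m creep '[[-0.02,-0.05,0,0,0,0],[-0.04,-0.1,0,0,0,0],[-0.06,-0.15,0,0,0,0],[-0.1,-0.18,0,0,0,0],[-0.15,-0.2,0,0,0,0],[-0.2,-0.2,0,0,0,0],[-0.2,-0.2,0,0,0,0]]'
python3 - <<'E'
from look import *
q=[cam("wrist"),cam("side")]
for p in q:
  for d in nets.outline_of("socket_24",p):
    b=np.array(d["box"],float)+[0,0,1,1]; p2=dict(p); p2["t"]=p["t"]+p["R"]@[0,0,.02]
    g=onz(p2,(b[:2]+b[2:])/2,.03)[:2]
    print(b.round(),[(k[-2:],f[0].round(3).tolist(),round(f[1],1)) for k in SZ for f in [fitbox([(p2,b)],k,g)]])
a=cv2.resize(q[0]["image"][0:330,:,::-1],None,fx=.78,fy=.78); c=cv2.resize(q[1]["image"][140:345,170:320,::-1],None,fx=2.6,fy=2.6,interpolation=cv2.INTER_CUBIC)
o=np.zeros((max(a.shape[0],c.shape[0]),a.shape[1]+c.shape[1],3),np.uint8); o[:a.shape[0],:a.shape[1]]=a; o[:c.shape[0],a.shape[1]:]=c; print(o.shape); cv2.imwrite("pics/end.png",o)
E
```

```text
clock: 29.62
tcp_pos: [0.6352, 0.1406, 0.2041]
orientation: [0.003, 0.64, 0.768, 0.002]
wrist_force: [0.3, -0.2, 0.6]
finger_gap: 0.0849
grip_force: 0.0
clock: 30.5
tcp_pos: [0.4732, -0.0956, 0.1993]
orientation: [0.001, 0.642, 0.767, -0.0]
wrist_force: [-0.3, 0.4, 0.7]
finger_gap: 0.085
grip_force: 0.0
[244. 231. 280. 281.] [('24', [0.503, -0.198], np.float64(1.9)), ('30', [0.502, -0.197], np.float64(1.0)), ('36', [0.502, -0.194], np.float64(4.2)), ('41', [0.501, -0.192], np.float64(7.5))]
[391.   0. 454.  35.] [('24', [0.642, 0.135], np.float64(6.3)), ('30', [0.641, 0.133], np.float64(5.1)), ('36', [0.638, 0.13], np.float64(5.0)), ('41', [0.636, 0.128], np.float64(6.6))]
[385. 175. 432. 211.] [('24', [0.672, -0.084], np.float64(2.0)), ('30', [0.67, -0.083], np.float64(3.3)), ('36', [0.667, -0.082], np.float64(5.6)), ('41', [0.664, -0.081], np.float64(8.4))]
[392. 113. 443. 157.] [('24', [0.662, -0.011], np.float64(3.7)), ('30', [0.66, -0.01], np.float64(1.4)), ('36', [0.657, -0.01], np.float64(2.1)), ('41', [0.655, -0.01], np.float64(5.3))]
[394.  50. 451.  93.] [('24', [0.651, 0.0
[... 392 characters left out ...]
('30', [0.644, 0.061], np.float64(3.0)), ('36', [0.643, 0.065], np.float64(3.7)), ('41', [0.642, 0.067], np.float64(4.8))]
[214. 183. 230. 205.] [('24', [0.658, -0.011], np.float64(0.6)), ('30', [0.657, -0.009], np.float64(0.7)), ('36', [0.657, -0.006], np.float64(1.9)), ('41', [0.656, -0.003], np.float64(3.3))]
[272. 149. 288. 172.] [('24', [0.499, -0.177], np.float64(1.3)), ('30', [0.5, -0.174], np.float64(0.3)), ('36', [0.5, -0.171], np.float64(0.9)), ('41', [0.5, -0.167], np.float64(2.1))]
[214. 171. 228. 185.] [('24', [0.671, -0.08], np.float64(2.3)), ('30', [0.67, -0.078], np.float64(3.1)), ('36', [0.67, -0.075], np.float64(4.2)), ('41', [0.669, -0.072], np.float64(5.4))]
(533, 789, 3)
```

View pics/end.png

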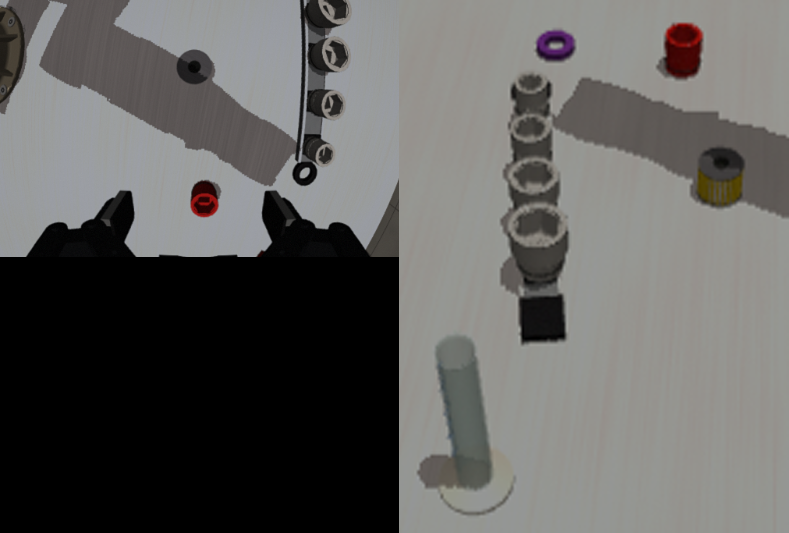

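The picture shows all four sockets upright on the rail: the 24 by the eye, then 30 and 36, with the 41 next to the block. The cylinder is undisturbed and the robot is clear.

```bash
python3 -c "
from workcell import env
print(env.hand_in())"
```

```text
the job is handed in; nothing more can be done
None
```

The job is handed in at about 31 s: the four sockets stand upright on their pegs in size order, 24 mm next to the eye through 41 mm at the far end, and the measuring cylinder was not touched.

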